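# Set the coin counter's selector rod to its middle click

## Robot

A 7-joint arm with a two-finger parallel gripper is mounted at the origin on the work surface. World frame = base frame: x ahead of the robot, y to its left, z up, the work surface at z = 0. Lengths are in m, angles in rad, forces in N, time in s.
With the tool pointing down it reaches from about 0.425 to 0.925 m from the base axis. Payload 6.8 kg.
Tool frame: the origin (TCP) lies midway between the tips of the shut fingers; the grasp point (between the pads) lies r.grip_point_offset behind it (r.grip_point_offset is the distance from the TCP to the grasp point, in m); z points along the fingers, y is the direction in which the jaws open and shut (so a half turn about z gives the same grasp; the last joint's range is limited). The gripper opens to 85 mm and grips with 20 to 120 N. Pads are 22 mm wide; open, the fingers measure 114 mm over their backs; the gripper's body (76 mm by 85 mm) begins 54 mm behind the grasp point. The pads swing forward as they close: fully open they stand 13 mm farther back than shut.
Start: joints at [-0.108, 0.477, 0.022, 1.555, -0.011, 1.109, -0.083], TCP at [0.675, 0, 0.231] pointing down, gripper open.
Joint ranges: [-2.96, 2.96], [-0.34, 2.1], [-1.41, 1.46], [0.24, 2.44], [-1.37, 4.51], [0.17, 1.92], [-2.96, 2.96]. Speed limits (rad/s): [2.39, 2.39, 3.14, 3.14, 3.14, 3.14, 3.14].

## Interface

Orientations are given as a rotation vector (axis times angle).
In Python, from bench import r gives the robot as it stands. The module is installed in compiled form; this text tells all that it offers.
- The arm moves only by the tool play_rows, never from a script. Its argument "deltas" is a list of rows, each a list of 3 entries, a list of its own where there are three numbers: the finger opening in mm, from 0 to 85.4, then the shift along the tool's x, y, z in mm, then the turn, a rotation vector about the tool's x, y, z in rad. A call has 1 to 8 rows; each row is the pose to reach, as a shift and turn from the pose measured when the call began, along the tool's axes at that moment; what a row does not reach only later rows make up. A row lasts 1/8 s, in which the tool goes at most 62.5 mm and 10.7 degrees, less where a joint would pass 70% of its speed; a pose out of reach is approached as far as the arm can. A call with a gripper value outside its range is refused whole. The fingers move at their own pace and stop on an object; "squeeze" is the grip in N (left out, the last holds). Time passes only in rows, so rows that repeat a pose let the fingers close. It gives the time, the measured TCP pose, the force and the opening at its end, in the units of the state.
- r.get_obs(): the state, without advancing time (a new reading comes with each control period).
- r.grab_frame(name): name is "scene" or "side" or "wrist"; returns (picture, depth): 420x560x3 uint8, red, green, blue; 420x560 float32, m along the optical axis (not along the pixel's ray), 0 where there is no reading.
- r.camera_model(name): a dict with "mtx" (3x3 intrinsics, pixels), "rvec" (rotation vector, rad) and "tvec" (3), from world to camera coordinates, as OpenCV has them; the wrist camera has in their place "T_tool_cam" (4x4, takes a point from camera to tool coordinates, whose origin is the TCP and whose axes are the flange's). Camera axes: x right, y down, z forward; pixel columns grow to the right and rows downward; lengths in m; the calibration is good to about 2 mm. A picture is of the moment at which its call begins: read the wrist's pose just before it. camera_model takes no time and is no camera call.
- r.hand_in(): hands the job in, once; it reports no verdict.
The state is a dict: "clock": time; "joints": joint angles; "qvel": joint speeds; "tau": joint torques, N m; "tcp_pos": TCP position; "orientation": TCP orientation; "contact_force": force on the tool from outside, world axes, zero at the start; "moment": the same for the moment, N m; "grip_width": finger opening in m.
Only numpy, scipy, OpenCV 4.12 (cv2) and the standard library are available. Lean on these libraries where they do the work, as an engineer would, in place of code of your own. Each camera call takes 0.05 s, during which the arm holds its last target. There are 200 camera calls.

## Task

The selector rod on the side of the coin counter (the machine with the round coin dish on top) is pushed fully in; pull it out to its middle click, halfway along its travel, and let go. The banknote counter beside it has the same kind of rod: leave that one as it is.

Things in the scene. Friction and masses are not known exactly. Their poses are not given: they have to be found in the camera images.
- coin_counter: Fixed light grey machine, 240 (x) x 220 (y) x 90 mm high, with an open round coin dish (156 mm wide, rim 145 mm high) on top. Origin: centre of its underside. Its -x side faces the robot, turned up to 21 degrees. The rod leaves its +y side wall (at y = 110 mm), at x = -30 mm, 60 mm up. It stands left or right of the similar banknote counter; the knob has 50 mm clear around it.
- coin_knob (a point): Centre of the black knob on the coin counter's rod (8 mm steel): a level cylinder along the rod, 26 mm wide, 24 mm long, with a 30 mm wide, 5 mm thick disc on its outer end. 60 mm above the desk; moves with the rod. It is 40 mm off the side wall with the rod fully in, 70 at the middle click, 100 fully out. Can be pinched from above, fingers on its +x and -x sides.
- coin_rod (a joint): Travel of the coin counter's rod in m: 0 fully in, 0.03 middle click, 0.06 fully out; grows as it is pulled level along the machine's own +y. Starts fully in (within 2 mm). A spring click holds it at each of the three; leaving a click takes about 5 to 8 N, and let go within about 14 mm of the middle it snaps to the middle.
- note_knob (a point): Centre of an identical knob on the banknote counter's rod, to be left alone. That machine has the same case, but on top an upright feed hopper with a stack of notes (225 mm high) instead of a round dish. Its rod also leaves its +y side and starts fully in; its yaw differs.

How it is judged:
At the end, for the whole second after the job is handed in: The coin counter's rod rests at its middle click (30 mm out, within 10 mm), released and still, and the banknote counter's rod is within 10 mm of where it began (value of joint coin_rod between 0.02 and 0.04 m and velocity of joint coin_rod between -0.01 and 0.01 m/s and distance of note_knob from where it was at the start of the episode below 0.01 m); the robot touches nothing.
It fails at once if the banknote counter's rod is moved more than 10 mm (distance of note_knob from where it was at the start of the episode above 0.01 m).
It also fails if it takes over 29 s, if anything falls off the work surface, if the arm or the gripper's body presses on something with over 40 N, if the wrist force passes 120 N, or if a joint passes its speed limit or range.

## Working session

There is one attempt and no reset: what is moved stays moved. The work goes in short steps, Python scripts to look and compute and a tool call to move; the robot and the scene stay as the last step left them, time stands still between calls to the robot, and variables do not carry over. Pictures are saved under pics/ and viewed, about 8 in all and at most 12, crops included, and the job is handed in when it is done.

Besides the shell and the picture viewer there is one more tool, called after "Request:" by a JSON object that holds its "name" and its "arguments". play_rows: Moves the arm, as the interface text tells. Its arguments: {"type":"object","properties":{"deltas":{"type":"array"},"squeeze":{"type":"number"}},"required":["deltas"]}

```bash
mkdir -p pics; cat > h.py <<'E'
import numpy as np, cv2
from bench import r
def world(name, depth):
    m=r.camera_model(name); K=m["mtx"]; R=cv2.Rodrigues(np.array(m["rvec"],float))[0]; t=np.array(m["tvec"]).ravel()
    v,u=np.mgrid[:depth.shape[0],:depth.shape[1]]
    P=np.stack([(u-K[0][2])/K[0][0]*depth,(v-K[1][2])/K[1][1]*depth,depth],-1)
    return (P-t)@R
E
python3 - <<'E'
from h import *
for n in ("scene","side"):
    im,d=r.grab_frame(n); np.savez(f"{n}.npz",im=im,d=d); cv2.imwrite(f"pics/{n}0.png",im[:,:,::-1])
    W=world(n,d)
    hsv=cv2.cvtColor(im,cv2.COLOR_RGB2HSV)
    m=((hsv[:,:,2]<60)&(d>0)&(W[...,2]>0.03)&(W[...,2]<0.09)).astype(np.uint8)
    k,l,s,c=cv2.connectedComponentsWithStats(m)
    for i in range(1,k):
        if s[i,4]>25: print(n,s[i],np.median(W[l==i],0).round(3),W[l==i].min(0).round(3),W[l==i].max(0).round(3))
print(r.get_obs(), r.grip_point_offset)
E
```

```text
scene [ 404    0   98   60 1228] [ 0.081 -0.673  0.074] [-0.075 -0.903  0.03 ] [ 0.175 -0.652  0.09 ]
scene [ 249    5  143   50 2213] [ 0.433 -0.717  0.062] [ 0.227 -0.896  0.03 ] [ 0.665 -0.648  0.09 ]
scene [435  32  28   2  33] [ 0.064 -0.701  0.087] [ 0.031 -0.708  0.084] [ 0.108 -0.696  0.09 ]
scene [204  45  20  23  74] [ 0.744 -0.629  0.036] [ 0.723 -0.682  0.03 ] [ 0.766 -0.575  0.043]
scene [444  53  22   4  41] [ 0.039 -0.674  0.034] [ 0.013 -0.68   0.03 ] [ 0.073 -0.669  0.04 ]
scene [280 100  10  15  35] [ 0.526 -0.358  0.089] [ 0.513 -0.378  0.086] [ 0.536 -0.325  0.09 ]
scene [ 234  106   90   65 1258] [ 0.538 -0.23   0.058] [ 0.426 -0.395  0.03 ] [ 0.644 -0.17   0.083]
scene [ 488  217   72   60 1567] [0.039 0.056 0.06 ] [-0.061 -0.06   0.03 ] [0.075 0.074 0.09 ]
scene [ 89 245  46  27 137] [0.842 0.095 0.038] [0.815 0.05  0.03 ] [0.923 0.11  0.047]
scene [ 223  314  123   43 1272] [0.497 0.244 0.056] [0.386 0.202 0.03 ] [0.606 0.28  0.084]
scene [386 336  13  14  64] [0.304 0.247 0.058] [0.292 0.24  0.03 ] [0.311 0.254 0.071]
scene [301 341  18  22 264] [0.452 0.28  
[... 887 characters left out ...]

{'clock': 0.1, 'joints': array([-0.10810204,  0.47772302,  0.02236367,  1.55631717, -0.01147432,
        1.10931658, -0.0831045 ]), 'qvel': array([ 0.00064199, -0.00324481,  0.00010987, -0.00460114,  0.00021615,
        0.0009189 , -0.00042118]), 'tau': array([ 5.69385389e-03, -5.97765398e+01,  1.61440808e+00, -2.81952703e+01,
        1.29656185e-02,  5.02699884e-03, -1.13572563e-05]), 'tcp_pos': array([ 6.74479271e-01, -2.90479601e-05,  2.30434571e-01]), 'orientation': array([-2.22069045e+00, -2.22071424e+00,  1.97640901e-03]), 'contact_force': array([-0.28686314, -0.18373971, -0.22023313]), 'moment': array([-0.02635465, -0.00426865,  0.01366124]), 'grip_width': 0.08544916435141349} 0.0187
```

View pics/scene0.png

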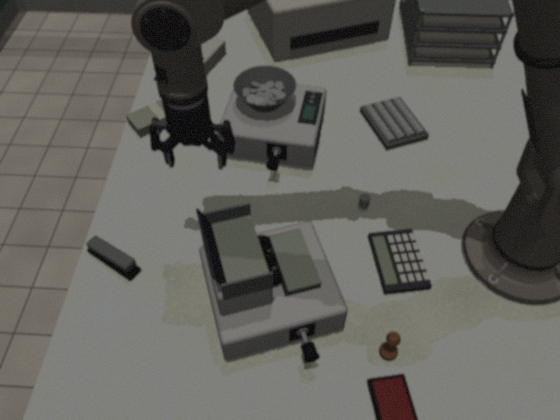

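View pics/side0.png

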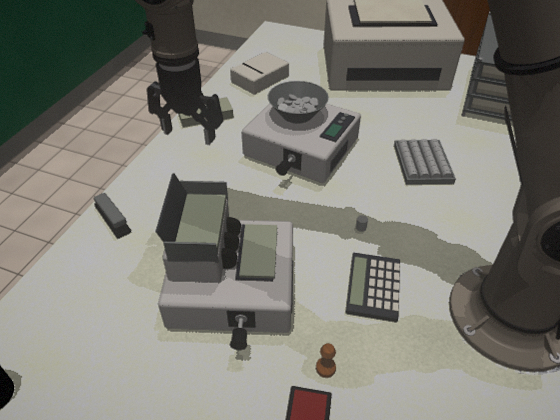

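The scene view shows the coin counter with its round dish at about (265,110), with its knob at about (273,160). In the side view the dish is at (298,105) and the knob at (285,167). The note counter is at +y and must be avoided. Next I'll measure the case yaw and the knob in both views.

```bash
python3 - <<'E'
from h import *
rays=[]
for n in ("scene","side"):
    f=np.load(n+".npz"); im,d=f["im"],f["d"]; W=world(n,d)
    box=(W[...,0]>.3)&(W[...,0]<.75)&(W[...,1]>-.55)&(W[...,1]<-.1)&(d>0)
    top=(box&(abs(W[...,2]-.09)<.006)).astype(np.uint8)
    k,l,s,c=cv2.connectedComponentsWithStats(top); i=1+s[1:,4].argmax()
    P=W[l==i]; rc=cv2.minAreaRect((P[:,:2]*1000).astype(np.float32)); print(n,"top",rc,np.median(P[:,2]))
    # direction of +y wall edge: extreme y per x bin
    xs=np.round(P[:,0]/.01); e=np.array([[P[xs==b,0].mean(),np.percentile(P[xs==b,1],98)] for b in np.unique(xs) if (xs==b).sum()>8])
    e=e[3:-3]; print("edge fit",np.polyfit(e[:,0],e[:,1],1))
    a=np.arctan(np.polyfit(e[:,0],e[:,1],1)[0]); sl,ic=np.polyfit(e[:,0],e[:,1],1)
    off=(W[...,1]-sl*W[...,0]-ic)*np.cos(a)
    m=box&(off>.022)&(off<.07)&(W[...,2]>.035)&(W[...,2]<.085)&(im.max(2)<80)&(W[...,0]>.45)&(W[...,0]<.62)
    Q=W[m]; v,u=np.nonzero(m); print("knob n",m.sum(),"pix",u.mean(),v.mean(),u.min(),u.max(),v.min(),v.max(),"W",Q.min(0).round(3),Q.max(0).round(3),np.median(Q,0).round(3),"off",off[m].min(),off[m].max(), "yaw",np.degrees(a))
    cm=r.camera_model(n); R=cv2.Rodrigues(np.array(cm["rvec"],float))[0]; t=np.array(cm["tvec"]).ravel()
    q=(min(u)+max(u))/2,(min(v)+max(v))/2
    rays.append((cm["mtx"]@np.c_[R,t],q))
X=cv2.triangulatePoints(rays[0][0],rays[1][0],np.array(rays[0][1]),np.array(rays[1][1])).ravel(); print("tri",X[:3]/X[3])
E
```

```text
scene top ((553.0938110351562, -341.9049072265625), (224.306640625, 238.80075073242188), 81.82601165771484) 0.08993263579997099
edge fit [-0.15072738 -0.1521481 ]
knob n 171 pix 272.6198830409357 162.2748538011696 266 279 154 170 W [ 0.53  -0.204  0.045] [ 0.56  -0.17   0.077] [ 0.544 -0.177  0.067] off 0.029975945091733677 0.06303446006115107 yaw -8.571519850036054
side top ((552.827392578125, -340.5782470703125), (223.2400360107422, 239.3979949951172), 82.57372283935547) 0.08960550922401714
edge fit [-0.12599194 -0.16457775]
knob n 155 pix 283.06451612903226 167.03870967741935 276 290 160 174 W [ 0.53  -0.209  0.049] [ 0.559 -0.17   0.075] [ 0.542 -0.178  0.067] off 0.02307339255570793 0.06227119284146165 yaw -7.180968935871868
tri [ 0.54500352 -0.18767928  0.06046096]
```

Two views agree with the case geometry: the knob is at (0.545, -0.188, 0.060) and the yaw is about -7.8°. I'll go above it and look with the wrist camera.

Request:
{"name": "play_rows", "arguments": {"deltas": [[60,[-30,-20,0],[0,0,0.03]],[60,[-75,-50,10],[0,0,0.06]],[60,[-120,-83,20],[0,0,0.1]],[60,[-160,-110,40],[0,0,0.136]],[60,[-188,-130,60],[0,0,0.136]],[60,[-188,-130,60],[0,0,0.136]],[60,[-188,-130,60],[0,0,0.136]]], "squeeze": 40}}

```text
clock: 0.98
tcp_pos: [0.5449, -0.1874, 0.1707]
orientation: [-2.366, -2.065, 0.001]
contact_force: [0.4, 0.9, -0.7]
grip_width: 0.0598
```

```bash
python3 - <<'E'
from h import *
o=r.get_obs(); im,d=r.grab_frame("wrist"); cv2.imwrite("pics/w1.png",im[:,:,::-1])
T=np.array(r.camera_model("wrist")["T_tool_cam"]); K=r.camera_model("wrist")["mtx"]
v,u=np.mgrid[:420,:560]; P=np.stack([(u-K[0][2])/K[0][0]*d,(v-K[1][2])/K[1][1]*d,d],-1)
P=P@T[:3,:3].T+T[:3,3]; R=cv2.Rodrigues(o["orientation"])[0]; W=P@R.T+o["tcp_pos"]
np.savez("w1.npz",im=im,W=W,P=P)
m=(abs(W[...,0]-.545)<.04)&(abs(W[...,1]+.188)<.03)&(W[...,2]>.05)&(W[...,2]<.085)&(d>0)&(im.max(2)<80)
Q=W[m];print(o["clock"],o["tcp_pos"],o["orientation"],o["grip_width"],R.round(3)); print(m.sum(),Q.min(0),Q.max(0),np.median(Q,0))
X=P[m];print("tool",X.min(0),X.max(0)); print(np.argwhere(m).min(0),np.argwhere(m).max(0))
E
```

```text
0.975 [ 0.54485229 -0.18737785  0.1707337 ] [-2.36585945e+00 -2.06520569e+00  1.19848555e-03] 0.05982413563761123 [[ 0.135  0.991 -0.001]
 [ 0.991 -0.135  0.   ]
 [ 0.    -0.001 -1.   ]]
1470 [ 0.53069983 -0.21787409  0.05006595] [ 0.56063067 -0.17291255  0.07583505] [ 0.54452651 -0.18656349  0.06985207]
tool [-0.03116153 -0.01428272  0.09490487] [0.01319897 0.01442306 0.12068153]
[188 262] [244 299]
```

View pics/w1.png

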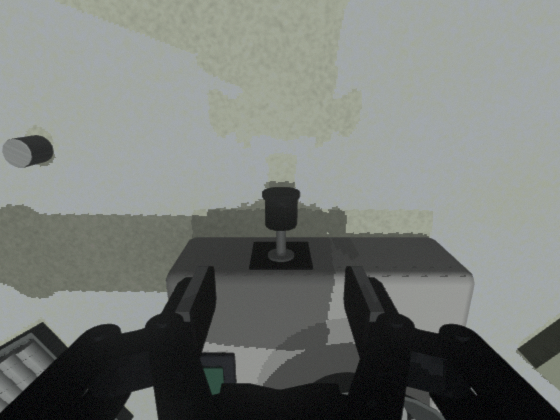

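The wrist view shows the knob at (281,208), centred between the fingers and aligned with the rod. Descend and close.

Request:
{"name": "play_rows", "arguments": {"deltas": [[60,[-1,0,30],[0,0,0]],[60,[-2,0,70],[0,0,0]],[60,[-3,0,110],[0,0,0]],[60,[-3,0,131],[0,0,0]],[60,[-3,0,131],[0,0,0]],[20,[-3,0,131],[0,0,0]],[20,[-3,0,131],[0,0,0]],[20,[-3,0,131],[0,0,0]]], "squeeze": 40}}

```text
clock: 2.02
tcp_pos: [0.5454, -0.1901, 0.0415]
orientation: [2.366, 2.066, 0.001]
contact_force: [-2.3, 0.1, 5.6]
grip_width: 0.0246
```

Request:
{"name": "play_rows", "arguments": {"deltas": [[20,[4,0,0],[0,0,0]],[20,[9,0,0],[0,0,0]],[20,[14,0,0],[0,0,0]],[20,[19,0,0],[0,0,0]],[20,[24,0,0],[0,0,0]],[20,[29,0,0],[0,0,0]],[20,[30,0,0],[0,0,0]],[20,[30,0,0],[0,0,0]]]}}

```text
clock: 3.02
tcp_pos: [0.5494, -0.1604, 0.0416]
orientation: [2.366, 2.066, 0.001]
contact_force: [-1.3, 1.0, -1.1]
grip_width: 0.0243
```

```bash
python3 - <<'E'
from h import *
im,d=r.grab_frame("side"); W=world("side",d); cv2.imwrite("pics/s2.png",cv2.resize(im[90:230,180:400,::-1],None,fx=3,fy=3))
o=r.get_obs();print(o["tcp_pos"],o["contact_force"],o["grip_width"],o["clock"])
E
```

```text
[ 0.54939043 -0.16044817  0.04158143] [-0.12614837  0.64936236 -1.11411088] 0.02450757739955726 3.075
```

View pics/s2.png

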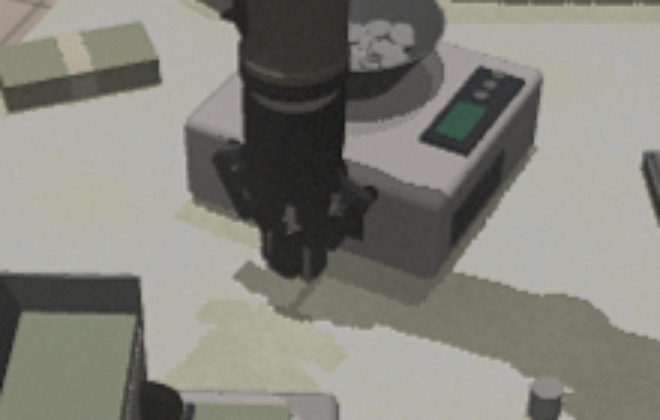

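The gripper hides the knob in this view, at about (300,250). The TCP moved 30 mm with almost no remaining force. Release and rise straight up.

Request:
{"name": "play_rows", "arguments": {"deltas": [[50,[0,0,0],[0,0,0]],[60,[0,0,0],[0,0,0]],[60,[0,0,0],[0,0,0]],[60,[0,0,-30],[0,0,0]],[60,[0,0,-75],[0,0,0]],[60,[-20,0,-125],[0,0,0]],[60,[-30,0,-130],[0,0,0]],[60,[-30,0,-130],[0,0,0]]]}}

```text
clock: 4.08
tcp_pos: [0.545, -0.1911, 0.1718]
orientation: [2.367, 2.064, 0.001]
contact_force: [0.3, 1.4, -0.8]
grip_width: 0.0602
```

```bash
python3 - <<'E'
from h import *
o=r.get_obs(); im,d=r.grab_frame("wrist"); cv2.imwrite("pics/w3.png",im[:,:,::-1])
T=np.array(r.camera_model("wrist")["T_tool_cam"]); K=r.camera_model("wrist")["mtx"]
v,u=np.mgrid[:420,:560]; P=np.stack([(u-K[0][2])/K[0][0]*d,(v-K[1][2])/K[1][1]*d,d],-1)
P=P@T[:3,:3].T+T[:3,3]; R=cv2.Rodrigues(o["orientation"])[0]; W=P@R.T+o["tcp_pos"]
dirv=np.array([.135,.991,0])
for n,w,i in (("now",W,im),("before",*[np.load("w1.npz")[k] for k in("W","im")])):
    m=(abs(w[...,0]-.547)<.035)&(abs(w[...,1]+.17)<.05)&(w[...,2]>.066)&(w[...,2]<.085)&(i.max(2)<80)
    s=(w[m]-[.545,-.188,0])@dirv; print(n,m.sum(),np.percentile(s,[2,50,98]))
print(o["tcp_pos"],o["contact_force"],o["clock"])
f=np.load("side.npz"); im,d=r.grab_frame("side")
for n,dd,i in (("now",d,im),("before",f["d"],f["im"])):
    w=world("side",dd); m=(abs(w[...,0]-.45)<.03)&(w[...,1]>.255)&(w[...,1]<.33)&(w[...,2]>.045)&(w[...,2]<.09)&(i.max(2)<80)
    print("note",n,np.median(w[m],0),w[m].max(0))
E
```

```text
now 1160 [0.01580341 0.03040425 0.04332479]
before 1068 [-0.01438881  0.00072701  0.01343015]
[ 0.54503434 -0.19108291  0.17175798] [ 0.32799003  1.40033111 -0.75327437] 4.075
note now [0.44841253 0.28033638 0.06940472] [0.46605436 0.29175673 0.07894316]
note before [0.44873627 0.27972473 0.06947778] [0.46634149 0.29188678 0.07644844]
```

View pics/w3.png

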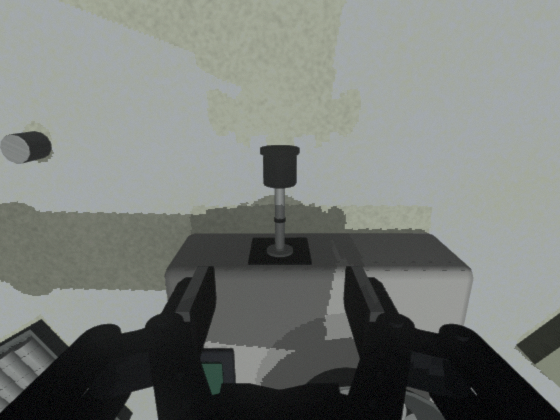

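The knob is now at (280,166), 30 mm farther out, and nothing is touching it. The note knob hasn't moved.

```bash
python3 -c "
from bench import r
print(r.hand_in())"
```

```text
the job is handed in; nothing more can be done
None
```

I pulled the coin counter's rod out to its middle click, let go, raised the arm clear and handed the job in at about 4 s on the robot's clock.

- **Coin rod:** the wrist camera shows the knob 29.8 mm farther out than before.
- **Banknote rod:** the side camera puts its knob within 1 mm of where it started.
- **Contact:** the gripper was open and about 100 mm above the knob. The last force reading was about 1.6 N, close to the noise seen in free air.
- **Checks:** none failed or disagreed. The side picture taken during the pull could not show the knob because the gripper hid it, so the wrist picture after release is the check on the pull. I did not measure the rod's speed after release.

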